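Switch on the bench extraction under its push-to-open lid

ROBOT

A 6-joint arm with a two-finger parallel gripper is mounted at the origin on the work surface. World frame = base frame: x ahead of the robot, y to its left, z up, the work surface at z = 0. Lengths are in mm, angles in rad, forces in N, time in s.
With the tool pointing down it reaches from about 275 to 750 mm from the base axis. Payload 10.2 kg.
Tool frame: the origin (TCP) lies at the very end of the fingers, on their centre line; the grasp point (between the pads) lies 19 mm behind it (ctrl.hold_point_z is the distance from the TCP to the grasp point, in mm); z points along the fingers, y is the direction in which the jaws open and shut (so a half turn about z gives the same grasp; the last joint's range is limited). The gripper opens to 85 mm and grips with 20 to 120 N. Pads are 22 mm wide; open, the fingers measure 114 mm over their backs; the gripper's body (76 mm by 85 mm) begins 54 mm behind the grasp point. The pads swing forward as they close: fully open they stand 13 mm farther back than shut.
Start: joints at [0.98, 0.313, 1.498, -0, 1.331, -0.223], TCP at [188.784, 489.89, 231.294] pointing down, gripper open.
Joint ranges: [-2.94, 2.94], [-0.97, 2.17], [0.19, 2.56], [-1.23, 4.37], [0.02, 3.11], [-2.88, 2.88]. Speed limits (rad/s): [2.39, 2.39, 3.01, 3.14, 3.14, 3.14].

INTERFACE

Orientations are given as a unit quaternion [w, x, y, z].
In Python, from rig import readout, cams, workorder, spotter, ctrl gives the robot as it stands.
- The arm moves only by the tool step_arm, never from a script. Its argument "plan" is text: rows parted by semicolons, each of 5 numbers parted by spaces: the shift along the tool's x, y, z in cm, then the turn about the tool's z in degrees, then the opening in per cent of the stroke, from 0 (shut) to 100 (fully open). In form: x y z twist gripper; .... A call has 1 to 10 rows; each row is the pose to reach, as a shift and turn from the pose commanded when the call began, along the tool's axes at that moment; what a row does not reach only later rows make up. A row lasts 1/10 s, in which the tool goes at most 50 mm and 8.59 degrees, less where a joint would pass 70% of its speed; a pose out of reach is approached as far as the arm can. A call with a gripper value outside its range is refused whole. The fingers move at their own pace and stop on an object; "grip_force" is the grip in N (left out, the last holds). Time passes only in rows, so rows that repeat a pose let the fingers close. It gives the time, the measured TCP pose, the force and the opening at its end, in the units of the state.
- readout.sense(): the state, without advancing time (a new reading comes with each control period).
- cams.capture(name): name is "scene" or "top" or "wrist"; returns (picture, depth): 384x512x3 uint8, red, green, blue; 384x512 float32, mm along the optical axis (not along the pixel's ray), 0 where there is no reading.
- cams.camera_info(name): a dict with "vfov" (degrees; the focal length in pixels is half the picture's height over the tangent of half this angle, whatever the lens; pixels are square), "cx", "cy" (the principal point, pixels), "k1" (the pictures are not rectified: a ray, as slopes to the right and down, at radius r is drawn at 1 + k1 r^2 times it, then the intrinsics apply), "rvec" (rotation vector, rad) and "tvec" (3), from world to camera coordinates, as OpenCV has them. Camera axes: x right, y down, z forward; pixel columns grow to the right and rows downward; lengths in mm; the calibration is good to about 2 mm. A picture is of the moment at which its call begins: read the wrist's pose just before it. camera_info takes no time and is no camera call; for the wrist camera it gives the pose at the moment of the call.
- workorder.finish_job(): hands the job in, once; it reports no verdict.
Trained networks look in the newest picture that a camera, given by its name, has taken for a name from the list of things; names that differ only in an ending like _2 or _b are one class to them, and where a whole thing is asked for, a point or a joint stands for the part that bears it (a point fixed in the world has none). Each returns a list of dicts, best first, with "conf" (0 to 1); they miss things now and then, are a little off and sometimes report something else, mostly with a low value. They report only what shows in the picture. A call takes as long as a camera call. They do not tell look-alikes from the thing itself.
- spotter.regions_of(camera, target): "pixels" (384x512 bool, what is visible of it) and "extent" ([centre column, centre row, width, height] in pixels, round what is visible of it).
The state is a dict: "time_s": time; "joints": joint angles; "dq": joint speeds; "tau": joint torques, N m; "eef_pos": TCP position; "ee_rot": TCP orientation; "force": force on the tool from outside, world axes, zero at the start; "wrist_torque": the same for the moment, N m; "grip_width": opening from 0.0 (shut) to 1.0 (fully open).
Only numpy, scipy, OpenCV 4.12 (cv2) and the standard library are available. Lean on these libraries where they do the work, as an engineer would, in place of code of your own. Each camera call takes 0.05 s, during which the arm holds its last target. There are 200 camera calls.

TASK

Switch on the dust extraction at the larger of the two wooden spring-lid boxes on the jeweller's bench: first press down on the near edge of its lid, over the catch, so that the catch lets go and the lid springs ajar, then with a fingertip push the lid up and over until it rests fully back, and then press down the raised end of the paddle switch inside until the paddle has fully tipped. Do it all with the fingertips or the outside of the fingers: do not lift, tip or shove the box, leave the smaller box shut, leave both boxes, the jar, the steel block and the hammer where they stand, and finish with the hand clear.

Things in the scene. Friction and masses are not known exactly. Their poses are not given: they have to be found in the camera images.
- switch_box: the larger wooden box, loose on the bench, about 1.2 kg with its lid: 150 (x) x 130 (y) x 70 mm high, walls 10 mm thick, open top with an aluminium face plate 30 mm below the rim. Origin at the centre of its underside; its z is up, its -x side is the near side with the catch, its +x side carries the lid hinge. It is turned up to 0.45 rad about the vertical; the body is dark wood, the lid pale.
- switch_lid (a joint): larger lid's angle, rad: 0 shut and latched, grows as it opens. Pressed down 3 to 5 mm at its near edge (2 to 5 N, firm stop at -0.035) the catch lets go for good and, as the finger rises, a spring lifts the lid to about 0.55, ajar. Then it swings freely (0.6 N at its edge); let go before upright it falls back to ajar, past 1.57 it falls over to its stop at 1.75 and stays
- switch_catch (a point): the point to press: on the top face of the larger box's lid, over the catch, at a flush steel disc of 22 mm, 22 mm in from the lid's near edge, half-way along it. Moves with the lid; shut it is 84 mm above the bench.
- switch_edge (a point): middle of the near (free) edge face of the larger box's lid, half-way through its thickness. Moves with the lid. The pale wooden lid is a flat panel 150 (x, hinge to free edge) x 130 (y) x 8 mm, about 120 g; shut, its underside floats 6 mm above the box's rim
- switch_hinge (a point): the larger box's lid hinge, half-way along it; the hinge line is the box's y axis direction, 75 mm to +x of the box's centre and 76 mm above the bench
- paddle (a joint): angle of the white paddle switch in rad: about 0 off (its near, -x, end raised), 0.4 fully on (near end down). It stays where it is left; tipping it takes about 1.5 N at paddle_end. It sits in the larger box, under the lid.
- paddle_end (a point): the point to press on the paddle's top face: on its raised end, 24 mm to -x of its pivot (pivot 2 mm to -x of the box's centre, paddle 60 mm along x, 36 mm along y, 8 mm thick). Off, it is about 69 mm above the bench (1 mm below the box's rim); fully on it has gone down about 9 mm.
- small_box: the smaller wooden box, of the same make, loose: 110 x 100 x 60 mm high, with a like push-to-open lid; must stay shut. Origin at the centre of its underside, z up, near side -x. The two boxes may stand either way round, left and right.
- small_lid (a joint): angle of the smaller box's lid in rad: 0 shut and latched
- jar: glass jar with aluminium cap, 50 mm across, 70 mm high, a bystander; origin at the centre of its underside
- bench_block: steel block, 60 x 60 x 20 mm, a bystander; origin at the centre of its underside
- hammer: hammer lying on the bench, 220 mm long along its x, a bystander
Things that resemble listed ones, but are neither listed nor needed, are in the scene too. What is shaped like the switch_box but blue is not meant.

How it is judged (in metres and radians):
On the way, in this order (a step that is already met when the one before it is completed fails the run):
1. the catch has let go and the larger lid has sprung ajar (value of joint switch_lid between 0.4 and 0.9 rad), for 0.2 s.
2. the larger lid is pushed fully back (value of joint switch_lid above 1.62 rad), for 0.2 s.
3. the paddle is pressed over (value of joint paddle above 0.3 rad), for 0.1 s.
At the end, for the whole second after the job is handed in: the larger box's lid rests fully back (beyond 1.62 rad), its paddle is tipped on (beyond 0.3 of 0.4 rad), the smaller lid is shut (below 0.1 rad), the larger box stands level (within 0.05 rad) and still, and both boxes, the jar, the block and the hammer are within 30 mm of where they began (value of joint switch_lid above 1.62 rad and value of joint paddle above 0.3 rad and value of joint small_lid below 0.1 rad and distance of each of switch_box, small_box, jar, bench_block, hammer from where it was at the start of the episode below 0.03 m and angle between switch_box's own z axis and vertical below 0.05 rad and linear speed of switch_box below 0.02 m/s); the robot touches nothing.
It fails at once if the larger box is lifted (over 10 mm) or tipped (over 0.15 rad) (height (world z) of switch_box above 0.01 m or angle between switch_box's own z axis and vertical above 0.15 rad).
It fails at once if the larger box is shoved more than 30 mm (distance of switch_box from where it was at the start of the episode above 0.03 m).
It fails at once if the smaller box is opened, or moved more than 30 mm (value of joint small_lid above 0.1 rad or distance of small_box from where it was at the start of the episode above 0.03 m).
It fails at once if the jar, block or hammer is moved more than 30 mm (distance of any of jar, bench_block, hammer from where it was at the start of the episode above 0.03 m).
It also fails if it takes over 48 s, if anything falls off the work surface, if the arm or the gripper's body presses on something with over 40 N, if the wrist force passes 120 N, or if a joint passes its speed limit or range.

## Working session

There is one attempt and no reset: what is moved stays moved. The work goes in short steps, Python scripts to look and compute and a tool call to move; the robot and the scene stay as the last step left them, time stands still between calls to the robot, and variables do not carry over. Pictures are saved under pics/ and viewed, about 8 in all and at most 12, crops included, and the job is handed in when it is done.

Besides the shell and the picture viewer there is one more tool, called after ">>>" as name(argument=value, ...), one argument or row to a line, values as JSON. step_arm: Moves the arm, as the interface text tells. Its arguments: {"type":"object","properties":{"plan":{"type":"string"},"grip_force":{"type":"number"}},"required":["plan"]}

```bash
mkdir -p pics
cat > h.py <<'E'
import numpy as np, cv2
from rig import readout, cams, workorder, spotter, ctrl
def cam(n):
    i=cams.camera_info(n); f=192/np.tan(np.radians(i['vfov'])/2)
    R=cv2.Rodrigues(np.array(i['rvec'],float))[0]; return i,f,R,np.array(i['tvec'],float).ravel()
def cloud(n,d,C=None):
    i,f,R,t=C or cam(n)
    v,u=np.mgrid[0:384,0:512]; x=(u-i['cx'])/f; y=(v-i['cy'])/f
    X,Y=x.copy(),y.copy()
    for _ in range(8):
        s=1+i['k1']*(X*X+Y*Y); X=x/s; Y=y/s
    P=np.stack([X*d,Y*d,d],-1)-t
    W=P@R; W[d<=0]=np.nan; return W
def save(n,im): cv2.imwrite('pics/'+n,im[:,:,::-1])
E
python3 - <<'E'
from h import *
print(readout.sense())
for n in ['top','scene']:
    im,d=cams.capture(n); save(n+'0.png',im); W=cloud(n,d); np.save(n+'0.npy',W)
    for t in ['switch_box','switch_lid','switch_catch','small_box','jar','bench_block','hammer']:
        for r in spotter.regions_of(n,t)[:3]:
            p=W[r['pixels']]; p=p[~np.isnan(p[:,0])]
            print(n,t,round(r['conf'],2),np.round(r['extent']),np.round(np.median(p,0)),np.round(np.percentile(p[:,2],[5,95])))
E
```

```text
{'time_s': 0.0, 'joints': array([ 9.79583792e-01,  3.13436102e-01,  1.49846434e+00,  1.77633855e-05,
        1.33099862e+00, -2.23364723e-01]), 'dq': array([ 0.00012251, -0.0016598 ,  0.00022718, -0.00158507,  0.0013575 ,
       -0.00015334]), 'tau': array([ 4.04262273e-04, -4.12271583e+01, -2.59735537e+01, -1.57757595e-04,
        4.34998336e-03, -3.64360812e-05]), 'eef_pos': array([188.63183257, 489.65642685, 230.73192784]), 'ee_rot': array([-2.66669207e-04,  1.82890736e-01,  9.83133029e-01, -5.96355394e-04]), 'force': array([-0.45546599,  0.32028296, -0.25641054]), 'wrist_torque': array([-0.00805151,  0.02829093, -0.01706945]), 'grip_width': 1.0017863466414794}
top switch_box 0.94 [271. 263.  62.  66.] [ 327. -142.   84.] [80. 87.]
top switch_box 0.7 [281. 177.  56.  64.] [ 559. -166.   83.] [78. 87.]
top switch_box 0.66 [183.  87.  73.  72.] [806. 108.  83.] [26. 87.]
top switch_lid 0.95 [346. 302.  61.  68.] [ 214. -341.   84.] [80. 87.]
top switch_lid 0.72 [283. 174.  64.  64.] [ 561. -168.   83.] [80. 87.]
top switch_lid 0.72 [181.  85.  71.  68.] [813. 115.  84.] [80. 87.]
to
[... 871 characters left out ...]
.89 [276. 148.  48.  33.] [ 334. -138.   84.] [80. 87.]
scene switch_lid 0.88 [301. 321.  85.  80.] [821. 118.  84.] [82. 87.]
scene switch_catch 0.73 [233. 200.  71.  59.] [ 570. -163.   84.] [80. 86.]
scene switch_catch 0.68 [230. 108.  60.  39.] [ 220. -337.   83.] [78. 86.]
scene switch_catch 0.68 [304. 324.  87.  80.] [821. 118.  84.] [81. 87.]
scene small_box 0.64 [371. 243.  59.  64.] [559. 211.  74.] [17. 77.]
scene jar 0.81 [308. 194.  15.  29.] [448.  22.  55.] [12. 72.]
scene bench_block 0.61 [269. 268.  25.  24.] [691. -12.  20.] [ 8. 23.]
scene bench_block 0.3 [234. 206.  69.  74.] [ 585. -154.   83.] [14. 86.]
scene hammer 0.8 [159. 173.  46.  58.] [ 567. -432.   22.] [ 6. 27.]
```

Run:
```python
import cv2,numpy as np
a=cv2.imread('pics/top0.png')[30:384,110:440];b=cv2.imread('pics/scene0.png')[60:384,130:430]
a=cv2.resize(a,(400,429));b=cv2.resize(b,(397,429))
cv2.imwrite('pics/both.png',np.hstack([a,b]))
```

```text
(no output)
```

View pics/both.png

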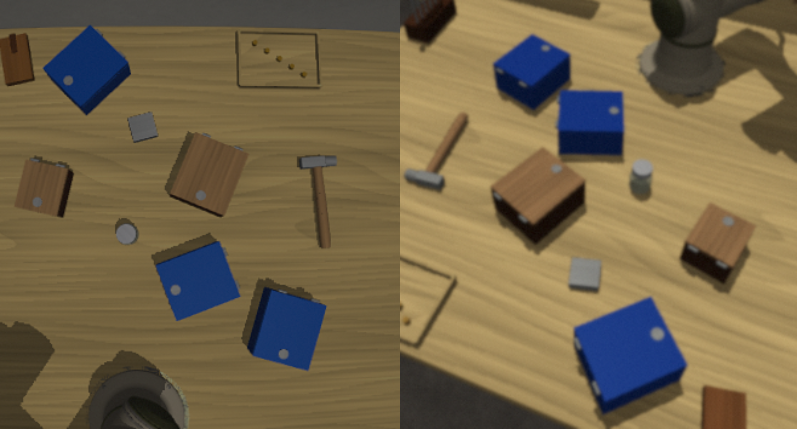

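The picture shows the wooden large box with its steel disc at top pixel (275,191). The blue look-alikes are elsewhere, one of them just in front of it at (327,-142). Next I fit the lid's outline in both views.

Run:
```python
from h import *
for n in ['top','scene']:
    W=np.load(n+'0.npy'); im=cv2.imread(f'pics/{n}0.png').astype(int)
    wood=im[:,:,2]>im[:,:,0]
    m=(W[...,2]>79)&(W[...,2]<90)&(abs(W[...,0]-561)<120)&(abs(W[...,1]+166)<110)&wood
    P=W[m]; 
    r=cv2.minAreaRect(P[:,:2].astype(np.float32)); print(n,m.sum(),r,np.median(P[:,2]))
    print(np.round(cv2.boxPoints(r)))
    # disc: grey pixels
    sat=im.max(2)-im.min(2); k=m&(sat<40); print('disc',k.sum(),np.median(W[k],0)); 
    r=cv2.minAreaRect(np.argwhere(m)[:,::-1].astype(np.float32))
print('scene disc px')
W=np.load('top0.npy'); print(W[191,275],W[188:194,272:279,2].round())
for n,(c) in {'jar':(428,15),'block':(683,-17),'blue':(327,-142),'blue3':(214,-341)}.items():
    m=(abs(W[...,0]-c[0])<100)&(abs(W[...,1]-c[1])<100)&(W[...,2]>12)
    im=cv2.imread('pics/top0.png').astype(int)
    if 'blue' in n: m&=(im[...,0]>im[...,2]+20)&(W[...,2]>79)
    else: m&=(abs(W[...,0]-c[0])<45)&(abs(W[...,1]-c[1])<45)
    print(n,np.round(cv2.boxPoints(cv2.minAreaRect(W[m][:,:2].astype(np.float32)))).tolist())
```

```text
top 2606 ((564.7359619140625, -169.75979614257812), (130.25027465820312, 155.87286376953125), 67.47636413574219) 83.50051442321697
[[ 468. -200.]
 [ 612. -260.]
 [ 662. -139.]
 [ 518.  -80.]]
disc 52 [ 518.13637071 -154.18465528   82.63252222]
scene 2155 ((567.9332885742188, -167.59129333496094), (135.2180938720703, 157.7722930908203), 67.92886352539062) 83.78307172492768
[[ 469. -201.]
 [ 616. -260.]
 [ 666. -135.]
 [ 520.  -75.]]
disc 80 [ 526.74115626 -150.35523509   82.34757319]
scene disc px
[ 512.61225964 -146.52665714   87.15714558] [[80. 81. 89. 83. 84. 84. 85.]
 [88. 84. 86. 84. 79. 86. 86.]
 [83. 86. 85. 85. 85. 85. 84.]
 [83. 82. 83. 87. 83. 78. 84.]
 [85. 85. 86. 83. 81. 86. nan]
 [84. 83. 81. 88. 85. 84. 85.]]
jar [[406.0, -6.0], [454.0, -7.0], [454.0, 39.0], [406.0, 39.0]]
block [[647.0, 6.0], [663.0, -52.0], [722.0, -36.0], [706.0, 22.0]]
blue [[238.0, -93.0], [290.0, -233.0], [412.0, -188.0], [359.0, -48.0]]
blue3 [[123.0, -383.0], [267.0, -427.0], [305.0, -302.0], [161.0, -258.0]]
```

```bash
cat >> h.py <<'E'
from scipy.spatial.transform import Rotation as Ro
def Rt():
    w,x,y,z=readout.sense()['ee_rot']; return Ro.from_quat([x,y,z,w]).as_matrix()
def shift(p):
    s=readout.sense(); print('shift cm',np.round(Rt().T@(np.array(p)-s['eef_pos'])/10,2),'toolx',np.round(Rt()[:,0],3),s['eef_pos'].round(1),s['force'].round(2),s['time_s'])
E
python3 -c "
from h import *
shift([480,-134,210])"
```

```text
shift cm [-49.61 -47.74   2.13] toolx [-0.933  0.36  -0.   ] [188.8 489.9 231.3] [-0.96  0.09  0.09] 0.8
```

>>> step_arm(
  plan="-24.8 -23.9 1 0.8 0; -24.8 -23.9 1 0.8 0; -24.8 -23.9 1 0.8 0; -24.8 -23.9 1 0.8 0; -24.8 -23.9 1 0.8 0; -49.6 -47.7 2 1.6 0; -49.6 -47.7 2 1.6 0; -49.6 -47.7 2 1.6 0; -49.6 -47.7 2 1.6 0; -49.6 -47.7 2 1.6 0",
)

```text
time_s: 1.8
eef_pos: [400.8, 34.9, 217.0]
ee_rot: [0.0, 0.197, 0.98, 0.0]
force: [1.3, 1.4, 0.3]
grip_width: -0.002
```

```bash
python3 -c "
from h import *
shift([480,-134,210])"
```

```text
shift cm [-13.83 -12.53   0.71] toolx [-0.923  0.386 -0.001] [400.8  34.9 217. ] [1.3  1.42 0.29] 1.8
```

>>> step_arm(
  plan="-13.8 -12.5 0.7 0 0; -13.8 -12.5 0.7 0 0; -13.8 -12.5 0.7 0 0; -13.8 -12.5 0.7 0 0; -13.8 -12.5 0.7 0 0; -13.8 -12.5 0.7 0 0",
)

```text
time_s: 2.4
eef_pos: [479.2, -131.7, 209.4]
ee_rot: [-0.0, 0.197, 0.98, 0.0]
force: [0.5, 0.0, -0.3]
grip_width: 0.0
```

Run:
```python
from h import *
C=cam('wrist'); im,d=cams.capture('wrist'); save('w1.png',im); W=cloud('wrist',d,C); np.save('w1.npy',W)
for r in spotter.regions_of('wrist','switch_lid')[:2]: print(r['conf'],r['extent'])
i16=im.astype(int)
m=(W[...,2]>77)&(W[...,2]<91)&(i16[...,0]>i16[...,2])&(abs(W[...,0]-561)<120)&(abs(W[...,1]+166)<110)
P=W[m]; r=cv2.minAreaRect(P[:,:2].astype(np.float32)); print(m.sum(),r,np.median(P[:,2])); print(cv2.boxPoints(r).round())
k=m&(i16.max(2)-i16.min(2)<40); k=cv2.morphologyEx(k.astype(np.uint8),cv2.MORPH_OPEN,np.ones((5,5)))>0
print('disc',k.sum(),np.median(W[k],0) if k.any() else '',np.argwhere(k).mean(0))
shift([517,-149,95])
```

```text
0.89 [170.9, 70.2, 259.6, 140.5]
0.84 [258.9, 266.4, 141.1, 139.4]
8606 ((563.4105834960938, -168.20233154296875), (130.0670928955078, 150.6761016845703), 67.52304077148438) 83.7249090960033
[[ 469. -199.]
 [ 608. -257.]
 [ 658. -137.]
 [ 519.  -79.]]
disc 0  [nan nan]
shift cm [-4.21 -0.24 11.49] toolx [-0.923  0.385  0.   ] [ 479.1 -130.6  209.9] [-0.19  0.09  0.01] 2.5<stdin>:8: RuntimeWarning: Mean of empty slice.
  ret = um.true_divide(
```

View pics/w1.png

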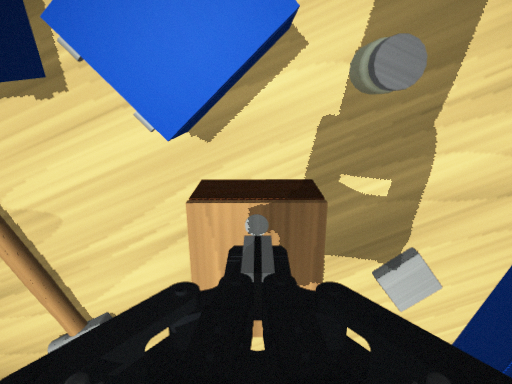

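The wrist picture shows the wooden lid aligned with the tool, with the disc at (258,225) and the blue box clear behind. The 130 x 151 mm fit gives the centre as (563.4,-168.2) and the catch as (514.5,-148).

```bash
python3 -c "
from h import *
W=np.load('w1.npy'); print(np.nanmedian(W[222:229,255:262].reshape(-1,3),0))
shift([514.5,-148,93])"
```

```text
[ 515.46167046 -146.85473436   84.32421687]
shift cm [-3.94 -0.25 11.69] toolx [-0.923  0.385  0.   ] [ 479.1 -130.6  209.9] [-0.19  0.09  0.01] 2.5
```

>>> step_arm(
  plan="-3.9 -0.2 5 0 0; -3.9 -0.2 9 0 0; -3.9 -0.2 11.5 0 0; -3.9 -0.2 11.7 0 0; -3.9 -0.2 11.7 0 0",
)

```text
time_s: 3.0
eef_pos: [514.9, -147.8, 93.8]
ee_rot: [0.0, 0.196, 0.981, -0.0]
force: [0.6, 0.3, 0.7]
grip_width: -0.001
```

>>> step_arm(
  plan="0 0 0.4 0 0; 0 0 0.7 0 0; 0 0 0.9 0 0; 0 0 1 0 0; 0 0 1.1 0 0; 0 0 1.1 0 0",
)

```text
time_s: 3.6
eef_pos: [514.6, -148.4, 81.8]
ee_rot: [0.0, 0.197, 0.98, -0.0]
force: [-0.2, 0.2, 0.6]
grip_width: 0.0
```

>>> step_arm(
  plan="0 0 0.1 0 0; 0 0 0.2 0 0; 0 0 0.2 0 0; 0 0 0.3 0 0; 0 0 0.3 0 0",
)

```text
time_s: 4.1
eef_pos: [514.7, -148.4, 79.5]
ee_rot: [0.0, 0.197, 0.98, -0.0]
force: [-4.3, 2.2, 10.1]
grip_width: 0.003
```

>>> step_arm(
  plan="0 0 -0.5 0 0; 0 0 -2 0 0; 0 0 -5 0 0; 0 0 -9 0 0; 1 0 -12 0 0; 3 0 -12 0 0; 5.5 0 -12 0 0; 6.5 0 -12 0 0; 6.5 0 -12 0 0",
)

```text
time_s: 5.0
eef_pos: [454.3, -123.1, 199.0]
ee_rot: [0.0, 0.197, 0.98, -0.0]
force: [0.6, -0.1, -0.9]
grip_width: -0.001
```

```bash
cat >> h.py <<'E'
def look(name,c=(563.4,-168.2),a=-22.48):
    C=cam('wrist'); im,d=cams.capture('wrist'); save(name,im); W=cloud('wrist',d,C)
    u=np.array([np.cos(np.radians(a)),np.sin(np.radians(a))]); v=np.array([-u[1],u[0]])
    q=W[...,:2]-c; L=np.stack([q@u,q@v,W[...,2]],-1); return im,L
E
python3 - <<'E'
from h import *
im,L=look('w2.png')
i=im.astype(int); m=(abs(L[...,1])<60)&(abs(L[...,0])<100)&(i[...,0]>i[...,2])&(L[...,2]>74)
P=L[m]
for lo in range(-100,80,10):
    q=P[(P[:,0]>=lo)&(P[:,0]<lo+10)]
    if len(q)>20: print(lo,len(q),np.percentile(q[:,2],[10,50,90]).round())
shift([480,-134,90])
E
```

```text
-20 38 [139. 141. 143.]
-10 54 [132. 134. 137.]
0 48 [127. 129. 132.]
10 45 [121. 123. 125.]
20 22 [118. 119. 120.]
shift cm [-2.7 -0.  10.9] toolx [-0.923  0.386 -0.001] [ 455.  -123.5  199. ] [ 1.13 -1.13  0.32] 5.05
```

View pics/w2.png

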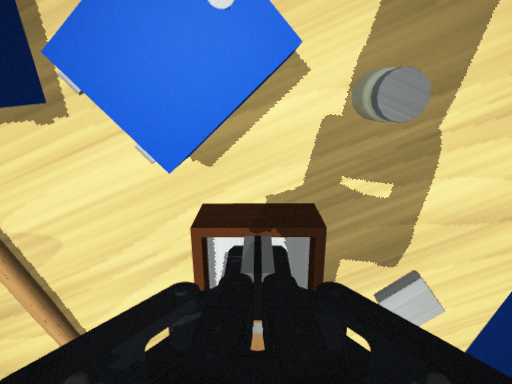

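The lid is ajar at about 0.55 rad, fitted from the wrist depth. In the picture its near edge is hidden behind the fingers and the open front shows at (258,250). Now I drop the finger in front of the edge.

>>> step_arm(
  plan="-1.5 0 2 0 0; -3 0 5 0 0; -3.3 0 6.9 0 0; -4.5 0 6.9 0 0; -5 0 6.9 0 0; -5.4 0 6.9 0 0; -5.8 0 6.8 0 0; -6.2 0 6.4 0 0",
)

```text
time_s: 5.85
eef_pos: [510.4, -146.6, 134.9]
ee_rot: [-0.003, 0.196, 0.981, 0.0]
force: [-11.0, 3.3, 8.2]
grip_width: -0.001
```

>>> step_arm(
  plan="0.2 0 0 0 0; 0.3 0 0 0 0; 0.3 0 0 0 0",
)

```text
time_s: 6.15
eef_pos: [508.8, -146.0, 135.2]
ee_rot: [-0.0, 0.197, 0.98, -0.0]
force: [-5.4, 2.4, 2.1]
grip_width: 0.004
```

Run:
```python
from h import *
C=cam('scene'); im,d=cams.capture('scene'); 
W=cloud('scene',d); np.save('s2.npy',W)
c=cv2.resize(im[110:290,150:350],(800,720))[:600]; save('s2.png',c)
shift([500,-140,150])
```

```text
shift cm [ 1.04  0.21 -1.49] toolx [-0.923  0.385  0.001] [ 508.8 -145.9  135.1] [-5.52  1.7   3.23] 6.2
```

View pics/s2.png

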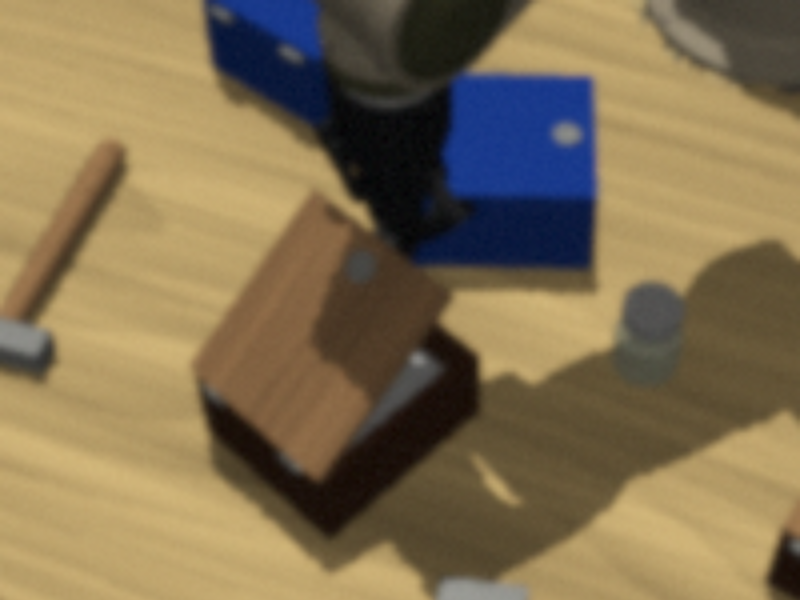

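The lid is ajar with the finger against its edge (crop pixel 400,240). The force pattern shows friction jamming, so I push more upward than forward.

>>> step_arm(
  plan="0 0 -0.6 0 0; 0 0 -1.0 0 0; -0.3 0 -1.6 0 0; -0.7 0 -2.2 0 0; -0.9 0 -2.4 0 0",
)

```text
time_s: 6.7
eef_pos: [518.1, -149.8, 159.7]
ee_rot: [0.001, 0.197, 0.98, -0.0]
force: [-2.3, 1.3, 2.2]
grip_width: -0.001
```

```bash
cat >> h.py <<'E'
def lid(n='scene',fn=None,c=(563.4,-168.2),a=-22.48):
    im,d=cams.capture(n); W=cloud(n,d); u=np.array([np.cos(np.radians(a)),np.sin(np.radians(a))]); v=np.array([-u[1],u[0]])
    if fn: save(fn,im)
    q=W[...,:2]-c; L=np.stack([q@u,q@v,W[...,2]],-1); i=im.astype(int)
    m=(abs(L[...,1])<62)&(abs(L[...,0]-20)<100)&(i[...,0]>i[...,2]+25)&(i[...,0]>70)&(L[...,2]>80)
    P=L[m]; 
    if len(P)>20:
        l=cv2.fitLine(P[:,[0,2]].astype(np.float32),cv2.DIST_HUBER,0,.01,.01).ravel()
        print(n,'lid',len(P),'angle',np.arctan2(-l[1],l[0]) ,'xr',np.percentile(P[:,0],[2,98]).round(),'z',np.percentile(P[:,2],[2,98]).round())
    return im,L
E
python3 - <<'E'
from h import *
lid('scene'); shift([500,-140,150])
E
```

```text
scene lid 3347 angle 1.3492593 xr [-72.  78.] z [ 85. 471.]
shift cm [2.04 0.21 0.96] toolx [-0.923  0.385 -0.001] [ 518.  -149.8  159.7] [-2.23  1.47  2.02] 6.75
```

```bash
python3 - <<'E'
s=open('h.py').read()
s=s.replace("(L[...,2]>80)\n","(L[...,2]>80)&(L[...,2]<240)\n    rs=[r for r in spotter.regions_of(n,'switch_lid') if 20<np.nanmedian(L[r['pixels']][:,0])+60<200 and abs(np.nanmedian(L[r['pixels']][:,1]))<40]\n    if rs: m&=rs[0]['pixels']\n    print('reg',len(rs))\n")
open('h.py','w').write(s)
E
python3 - <<'E'
from h import *
lid('scene','s3.png'); lid('top')
E
```

```text
reg 1
scene lid 2176 angle 0.7125747 xr [-31.  79.] z [ 84. 178.]
reg 1
top lid 178 angle 0.7503665 xr [60. 79.] z [81. 99.]
```

>>> step_arm(
  plan="-0.6 0 -0.7 0 0; -1.2 0 -1.4 0 0; -2 0 -2.1 0 0; -2.8 0 -2.7 0 0; -3.6 0 -3.2 0 0; -4.5 0 -3.7 0 0; -4.5 0 -3.7 0 0",
)

```text
time_s: 7.65
eef_pos: [560.3, -167.6, 196.7]
ee_rot: [0.001, 0.197, 0.98, -0.0]
force: [-0.1, 0.2, 0.5]
grip_width: -0.002
```

Run:
```python
from h import *
lid('scene','s4.png'); shift([500,-140,150])
```

```text
reg 1
scene lid 1617 angle 1.1044325 xr [15. 80.] z [ 85. 212.]
shift cm [6.49 0.21 4.58] toolx [-0.923  0.385 -0.   ] [ 559.1 -167.   195.8] [-0.05 -0.02 -0.55] 7.75
```

>>> step_arm(
  plan="-1.4 0 -0.6 0 0; -2.8 0 -1.1 0 0; -3.9 0 -1.4 0 0; -5 0 -1.5 0 0; -5.9 0 -1.6 0 0; -6.8 0 -1.6 0 0; -7.6 0 -1.6 0 0; -8.3 0 -1.6 0 0; -8.6 0 -1.6 0 0; -8.6 0 -1.6 0 0",
)

```text
time_s: 8.75
eef_pos: [638.3, -200.1, 211.5]
ee_rot: [-0.0, 0.197, 0.98, 0.0]
force: [-1.0, 0.1, 0.4]
grip_width: 0.001
```

Run:
```python
from h import *
lid('scene','s5.png'); shift([500,-140,150])
```

```text
reg 1
scene lid 230 angle -1.4255178 xr [ 80. 110.] z [ 89. 225.]
shift cm [15.05  0.21  6.18] toolx [-0.923  0.385  0.   ] [ 638.1 -199.9  211.7] [-0.35 -0.16  1.04] 8.85
```

>>> step_arm(
  plan="3 0 -1 0 0; 8 0 -2 0 0; 13 0 -2 0 0; 18 0 -2 0 0; 18 0 -2 0 0; 18 0 -2 0 0; 18 0 -2 0 0; 18 0 -2 0 0",
)

```text
time_s: 9.65
eef_pos: [473.1, -131.2, 231.8]
ee_rot: [0.0, 0.197, 0.98, -0.0]
force: [1.1, 0.3, -0.7]
grip_width: -0.001
```

Run:
```python
from h import *
im,L=look('w3.png'); 
ims,Ls=lid('scene','s6.png')
print(np.nanmedian(L.reshape(-1,3),0))
for r in spotter.regions_of('wrist','paddle')[:2]:
    P=L[r['pixels']]; print(r['conf'],r['extent'],np.nanpercentile(P,[2,50,98],axis=0).round(1))
for r in spotter.regions_of('scene','paddle')[:2]:
    P=Ls[r['pixels']]; print(r['conf'],r['extent'],np.nanpercentile(P,[2,50,98],axis=0).round(1))
# rim fit, wrist
i=im.astype(int); m=(L[...,2]>60)&(L[...,2]<78)&(abs(L[...,0])<110)&(abs(L[...,1])<90)&(i.max(2)<140)
r=cv2.minAreaRect(L[m][:,:2].astype(np.float32)); print('rim',m.sum(),r)
c=np.hstack([cv2.resize(im[120:384,130:400],(400,391)),cv2.resize(ims[130:270,170:300],(363,391))]); save('c3.png',c)
shift([500,-140,150])
```

```text
reg 2
scene lid 281 angle -1.4165769 xr [ 77. 111.] z [ 92. 225.]
[-108.71689534   -2.22345421    0.75059752]
0.59 [260.1, 235.6, 29.5, 9.5] [[-31.8 -17.7  63.6]
 [-30.6   2.7  66.7]
 [-19.4  16.9  69.2]]
0.68 [234.1, 204.6, 20.1, 18.1] [[-24.4 -13.2  57. ]
 [  1.9   4.5  63.2]
 [ 28.9  20.9  68.9]]
rim 3461 ((0.3224945068359375, 0.083526611328125), (130.0575408935547, 151.48516845703125), 89.95177459716797)
shift cm [-2.9   0.21  8.16] toolx [-0.923  0.385  0.   ] [ 472.5 -130.8  231.6] [ 0.77  0.27 -0.38] 9.9
```

View pics/c3.png

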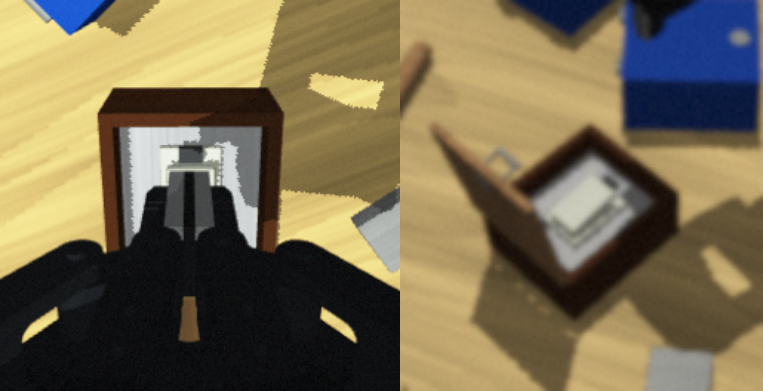

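The lid rests back at about 1.72 rad, the box hasn't moved, and the paddle's raised near end is at local x -32, z 68.

```bash
python3 -c "
from h import *
shift([537.7,-157.4,80])"
```

```text
shift cm [-7.05  0.06 15.16] toolx [-0.923  0.385  0.   ] [ 472.5 -130.8  231.6] [ 0.77  0.27 -0.38] 9.9
```

>>> step_arm(
  plan="-4 0 1 0 0; -7 0 4 0 0; -7 0.1 8 0 0; -7 0.1 12 0 0; -7 0.1 14.5 0 0; -7 0.1 15.1 0 0; -7 0.1 15.1 0 0",
)

```text
time_s: 10.6
eef_pos: [537.3, -156.7, 80.7]
ee_rot: [-0.0, 0.197, 0.98, 0.0]
force: [0.1, 0.3, 1.3]
grip_width: 0.003
```

>>> step_arm(
  plan="0 0 0.6 0 0; 0 0 1 0 0; 0 0 1.3 0 0; 0 0 1.5 0 0; 0 0 1.7 0 0; 0 0 1.8 0 0; 0 0 1.8 0 0",
)

```text
time_s: 11.3
eef_pos: [537.1, -156.7, 62.7]
ee_rot: [-0.0, 0.197, 0.98, 0.0]
force: [-0.1, -0.0, -0.5]
grip_width: 0.001
```

>>> step_arm(
  plan="0 0 0.1 0 0; 0 0 0.2 0 0; 0 0 0.25 0 0; 0 0 0.25 0 0",
)

```text
time_s: 11.7
eef_pos: [537.3, -156.8, 60.9]
ee_rot: [0.0, 0.197, 0.98, -0.0]
force: [-3.5, 0.5, 7.8]
grip_width: 0.001
```

>>> step_arm(
  plan="0 0 0 0 0; 0 0 -1 0 0; 0 0 -4 0 0; 0 0 -8 0 0; 2 0 -12 0 0; 6 0 -15 0 0; 8 0 -17 0 0; 8 0 -17 0 0; 8 0 -17 0 0",
)

```text
time_s: 12.6
eef_pos: [463.6, -126.0, 230.6]
ee_rot: [0.001, 0.197, 0.98, -0.0]
force: [0.1, -0.2, -0.5]
grip_width: 0.004
```

Run:
```python
from h import *
im,L=look('w4.png'); 
ims,Ls=lid('scene','s7.png')
for n,M in (('wrist',L),('scene',Ls)):
  for r in spotter.regions_of(n,'paddle')[:1]:
    P=M[r['pixels']]; P=P[~np.isnan(P[:,0])]; print(n,r['conf'],np.percentile(P,[2,50,98],axis=0).round(1).tolist())
    for lo in range(-40,30,10):
        q=P[(P[:,0]>=lo)&(P[:,0]<lo+10)&(P[:,2]>54)]
        if len(q)>4: print(lo,len(q),np.median(q[:,2]).round(1))
i=im.astype(int); m=(L[...,2]>60)&(L[...,2]<78)&(abs(L[...,0])<110)&(abs(L[...,1])<90)&(i.max(2)<140)
print('rim',cv2.minAreaRect(L[m][:,:2].astype(np.float32)))
imt,d=cams.capture('top')
for t in ['small_box','jar','bench_block','hammer']:
    for r in spotter.regions_of('top',t)[:1]: print(t,r['conf'],r['extent'])
c=np.hstack([cv2.resize(im[120:384,130:400],(400,391)),cv2.resize(ims[130:270,170:300],(363,391))]); save('c4.png',c)
shift([500,-140,150])
```

```text
reg 1
scene lid 269 angle -1.4197482 xr [ 77. 111.] z [ 92. 225.]
scene 0.54 [[-28.5, -28.7, 40.6], [1.4, 3.1, 63.5], [28.3, 20.5, 69.5]]
-30 31 59.5
-20 30 61.7
-10 42 62.9
0 36 64.6
10 38 67.0
20 41 67.0
rim ((0.982269287109375, 0.03368377685546875), (130.1339569091797, 152.7211151123047), 89.9452133178711)
small_box 0.67 [145.6, 183.4, 50.3, 45.6]
jar 0.57 [214.6, 221.6, 17.4, 18.1]
bench_block 0.82 [228.2, 135.2, 23.3, 26.7]
hammer 0.57 [373.9, 195.8, 30.8, 74.5]
shift cm [-3.92  0.11  8.  ] toolx [-0.923  0.385  0.   ] [ 463.4 -125.9  230. ] [-1.2  -0.24 -0.1 ] 13.1
```

View pics/c4.png

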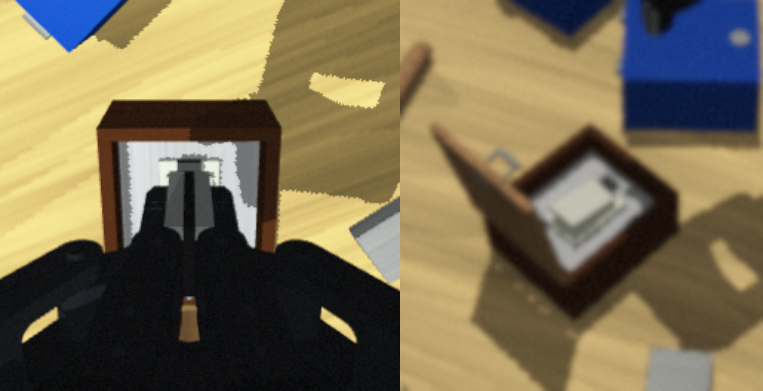

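The paddle is now low at its near end (z 59.5 to 67), which is the reverse of before. The lid is back, everything is in place and the hand is clear.

```bash
python3 -c "
from h import *
print(workorder.finish_job())"
```

```text
the job is handed in; nothing more can be done
None
```

The job is done and handed in at about 13 s of the 48 s allowed; no verdict is reported.

**What I did:**
- **Catch:** I pressed it down to a firm stop at about 10 N, and the lid sprang ajar to about 0.55 rad.
- **Lid:** I pushed its near edge up and over with the closed fingertips. The first horizontal push jammed by friction at about 11 N, so I backed off and pushed more upward than forward.
- **Paddle:** I pressed the raised end to its stop at about 8 N, then drew the hand back clear.

**Last checks:**
- **Lid:** it rests back at about 1.72 rad.
- **Paddle:** the near end is now low, 59.5 mm against 67 mm at the far end. The tilt is about 0.17 rad past level, the reverse of before, so it looks fully tipped.
- **Larger box:** its rim fit moved about 1 mm from the earlier lid fit.
- **Small box, jar, block and hammer:** they show within about 2 pixels (roughly 5 mm) of where they began in the top camera. I did not measure the smaller lid's angle; nothing touched it.
- **Hand:** it is about 230 mm up with no contact force.

**Check that failed:** the network did not find the paddle in the last wrist picture, because the fingers hid most of it. The paddle result rests on the scene camera's depth and the force at the stop.

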